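# Log three grain samples on the paddle tally counter

## Robot

A 6-joint arm with a two-finger parallel gripper is mounted at the origin on the work surface. World frame = base frame: x ahead of the robot, y to its left, z up, the work surface at z = 0. Lengths are in m, angles in rad, forces in N, time in s.
With the tool pointing down it reaches from about 0.35 to 0.775 m from the base axis. Payload 5.5 kg.
Tool frame: the origin (TCP) lies on the centre line of the jaws, within the pads' length; the fingertips stand 11 mm ahead of it and the grasp point (between the pads) lies 8 mm behind it; z points along the fingers, y is the line along which they close (so a half turn about z gives the same grasp; the last joint's range is limited). The gripper opens to 85 mm and grips with 20 to 120 N. Pads are 22 mm wide; open, the fingers measure 114 mm over their backs; the gripper's body (76 mm by 85 mm) begins 54 mm behind the grasp point. The pads swing forward as they close: fully open they stand 13 mm farther back than shut.
Start: joints at [-1.32, 0.313, 0.046, 1.304, 0, 1.431], TCP at [0.219, -0.532, 0.219] pointing down, gripper open.
Joint ranges: [-2.76, 2.76], [-0.86, 1.69], [-1.03, 1.26], [-2.2, 2.34], [-1.47, 1.5], [-3.14, 3.14]. Speed limits (rad/s): [2.57, 2.57, 3.14, 3.14, 3.14, 3.14].

## Interface

Orientations are given as a unit quaternion [w, x, y, z].
In Python, from workcell import get_state, eyes, env gives the robot as it stands.
- The arm moves only by the shell command python3 -m inch 'ROWS' [OPENING] [FORCE]. ROWS is JSON, one flat list of numbers, 4 for each row, row after row: the shift along the tool's x, y, z in cm, then the turn about the tool's z in rad. A call has exactly 5 rows; each row shifts and turns the commanded pose from where the row before left it, along the tool's axes as they then stand; what a row does not reach is not made up. A row lasts 1/12 s, in which the tool goes at most 41.7 mm and 7.16 degrees, less where a joint would pass 70% of its speed; a pose out of reach is approached as far as the arm can. A call is refused whole if a number of a shift passes 4.17 or a number of a turn 0.125, either way. A call with a gripper value outside its range is refused whole. OPENING is the opening, from -1 (shut) to 1 (fully open), set as the call begins (- or left out, the last holds). The fingers move at their own pace and stop on an object; FORCE is the grip in N (left out, the last holds). Time passes only in rows, so rows that do not move let the fingers close, or fill a call up. It gives the time, the measured TCP pose, the force, the opening and the grip force at its end, in the units of the state.
- get_state(): the state, without advancing time (a new reading comes with each control period).
- eyes.read_camera(name): name is "side" or "top" or "wrist"; returns the picture (420x560x3 uint8, red, green, blue); there is no depth.
- eyes.camera_info(name): a dict with "fovy" (degrees; the focal length in pixels is half the picture's height over the tangent of half this angle, whatever the lens; pixels are square), "cx", "cy" (the principal point, pixels), "xyz" and "orientation" of the camera in the world. Camera axes: x right, y down, z forward; pixel columns grow to the right and rows downward; lengths in m; the calibration is good to about 2 mm. A picture is of the moment at which its call begins: read the wrist's pose just before it. camera_info takes no time and is no camera call; for the wrist camera it gives the pose at the moment of the call.
- env.hand_in(): hands the job in; it is judged then, once.
The state is a dict: "clock": time; "joint_pos": joint angles; "qvel": joint speeds; "tau": joint torques, N m; "tcp_pos": TCP position; "orientation": TCP orientation; "wrist_force": force on the tool from outside, world axes, zero at the start; "ft_torque": the same for the moment, N m; "finger_gap": finger opening in m; "grip_force": force on a finger pad.
Only numpy, scipy, OpenCV 4.12 (cv2) and the standard library are available. Lean on these libraries where they do the work, as an engineer would, in place of code of your own. Each camera call takes 0.05 s, during which the arm holds its last target. There are 200 camera calls.

## Task

The three sample jars in the tray have been tested, so log them on the bench tally counter that has the broad flat paddle lever: press its paddle all the way down three times, letting it spring fully back up after each press, so that its dial moves on by exactly three marks. Leave the paddle up, and do not work the other counter, the one with the ball-ended lever.

Things in the scene. Friction and masses are not known exactly. Their poses are not given: they have to be found in the camera images.
- paddle_pad (a point): Centre of the top of the flat black pad (34 mm along, 46 mm across) that ends the paddle lever of a cream tally counter (fixed case 90 x 84 mm, 83 mm tall with the dial on top). The lever sticks out of the case towards the robot; pad centre 41 mm from the case, 81 mm above the table, 30 mm lower when fully pressed. Rides with the lever: x along it to the case, z out of the pad.
- paddle (a joint): Angle of the paddle lever in rad: 0 fully up, 0.36 fully down on its hard stop; hinge inside the case, 85 mm behind the pad's centre. Sprung: about 2.7 N on the pad to start it, about 7 N to reach the stop. A ratchet moves the dial one mark per full stroke; a stroke begun before the lever is back up to 0.05 does not count.
- tally (a joint): Angle in rad of the black pointer on the white dial (66 mm across) on top of the paddle counter: starts at 0 on the long mark, which points away from the lever, and grows clockwise seen from above, 0.628 for each of the ten marks. It moves while the paddle goes down and stays as the paddle comes up. Three presses: 1.885.
- ball_lever (a joint): Angle in rad of the lever of the other counter: 0 up, 0.36 fully down. Same case and dial, but a thin round lever that ends in a 26 mm black ball. It stands on the other side of the tray of jars. Not to be worked.
Not all that is in view belongs to the job. What is shaped like the part that bears paddle_pad but purple is not meant.

How it is judged:
By the outcome, as a careful person would: the job done as asked, in the order asked, and still so for the second after the job is handed in, with the robot touching nothing.
It also fails if it takes over 38 s, if anything falls off the work surface, if the arm or the gripper's body presses on something with over 40 N, if the wrist force passes 120 N, or if a joint passes its speed limit or range.

## Working session

There is one attempt and no reset: what is moved stays moved. The work goes in short steps, Python scripts to look and compute and a shell command to move; the robot and the scene stay as the last step left them, time stands still between calls to the robot, and variables do not carry over. Pictures are saved under pics/ and viewed, at most 10 in all, crops included, and the job is handed in when it is done.

```bash
mkdir -p pics; python3 - <<'E'
from workcell import get_state, eyes, env
import cv2,numpy as np
s=get_state();print(s['clock'],s['tcp_pos'],s['orientation'])
a=eyes.read_camera("top");b=eyes.read_camera("side")
np.save('top.npy',a);np.save('side.npy',b)
for n in("top","side"):print(n,eyes.camera_info(n))
cv2.imwrite('pics/top.png',a[...,::-1]);cv2.imwrite('pics/side.png',b[...,::-1])
E
```

```text
0.0 [ 0.21890634 -0.53112068  0.21839862] [-9.19827658e-04  9.80969277e-01  1.94160832e-01 -5.14333760e-05]
top {'fovy': 44.976253305998696, 'cx': 287.0218179287724, 'cy': 216.32405260965726, 'xyz': array([ 0.40297945, -0.08448692,  1.28117081]), 'orientation': array([-0.00842008,  0.71418931, -0.69955238,  0.02211781])}
side {'fovy': 47.50437576866432, 'cx': 281.17573904589284, 'cy': 206.61168490727724, 'xyz': array([0.15284638, 0.81596242, 0.79326221]), 'orientation': array([ 0.07384831, -0.16684299,  0.87632773, -0.44582458])}
```

View pics/top.png

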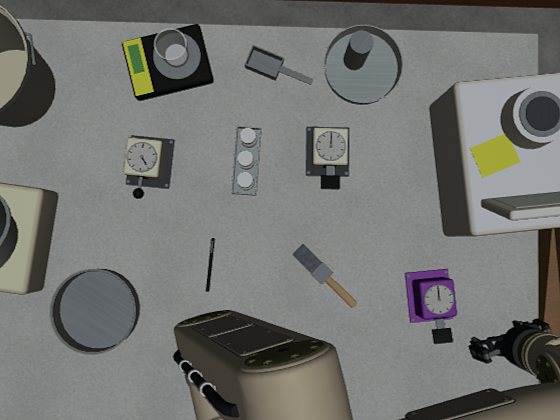

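View pics/side.png

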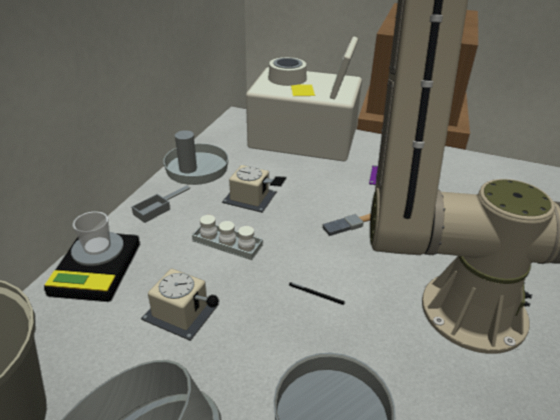

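The top view shows the cream counter with a flat pad at about (330,183), and this is the one I want. The possible mix-ups are the purple counter with its pad at (442,335) and the cream ball-lever counter with its ball at (138,194). In the side view the wanted pad is at about (279,181).

```bash
cat > h.py <<'E'
import numpy as np,cv2
from scipy.spatial.transform import Rotation as R
def ray(ci,u,v,h=420):
    f=h/2/np.tan(np.radians(ci['fovy'])/2); q=ci['orientation']
    d=R.from_quat([q[1],q[2],q[3],q[0]]).apply([(u-ci['cx'])/f,(v-ci['cy'])/f,1]); return np.array(ci['xyz']),d/np.linalg.norm(d)
def plane(ci,u,v,z):
    o,d=ray(ci,u,v); return o+d*(z-o[2])/d[2]
def tri(r1,r2):
    A=np.stack([r1[1],-r2[1]],1); t=np.linalg.lstsq(A,r2[0]-r1[0],rcond=None)[0]
    p,q=r1[0]+t[0]*r1[1],r2[0]+t[1]*r2[1]; return (p+q)/2,np.linalg.norm(p-q)
def blob(im,box,lo,hi):
    x0,y0,x1,y1=box; g=im[y0:y1,x0:x1].max(2); m=((g>=lo)&(g<=hi)).astype(np.uint8)
    c=max(cv2.findContours(m,cv2.RETR_EXTERNAL,cv2.CHAIN_APPROX_NONE)[0],key=cv2.contourArea)
    r=cv2.minAreaRect(c); M=cv2.moments(c); return (M['m10']/M['m00']+x0,M['m01']/M['m00']+y0),r,cv2.boundingRect(c)
E
python3 - <<'E'
from h import *; from workcell import eyes
a=np.load('top.npy');b=np.load('side.npy');ct=eyes.camera_info('top');cs=eyes.camera_info('side')
pt=blob(a,(312,176,350,196),0,40);ps=blob(b,(271,172,292,190),0,40);print(pt,ps)
print('plane top',plane(ct,*pt[0],.081),'side',plane(cs,*ps[0],.081)); print('tri',tri(ray(ct,*pt[0]),ray(cs,*ps[0])))
# dial / case top
g=a[124:172,308:354].min(2);m=(g>190).astype(np.uint8);print('case',[plane(ct,*p,.08) for p in cv2.boxPoints(cv2.minAreaRect(cv2.findNonZero(m)))+[308,124]])
c1=cv2.resize(a[115:205,290:370],None,fx=5,fy=5,interpolation=3);c2=cv2.resize(b[150:220,215:300],(400,450),interpolation=3)
cv2.imwrite('pics/crop.png',np.hstack([c1,c2])[...,::-1])
E
```

```text
((329.54433497536945, 181.94417077175697), ((18.0, 6.0), (12.0, 18.0), 90.0), (9, 0, 19, 13)) ((277.62068965517244, 181.05172413793105), ((6.500000476837158, 9.0), (12.403473854064941, 7.566118240356445), 7.125016689300537), (0, 5, 14, 9))
plane top [ 0.53909484 -0.20673357  0.081     ] side [ 0.53885723 -0.20118552  0.081     ]
tri (array([ 0.54024433, -0.20691113,  0.07709265]), np.float64(0.0014754838696152558))Traceback (most recent call last):
  File "<stdin>", line 6, in <module>
cv2.error: OpenCV(4.12.0) /io/opencv/modules/imgproc/src/convhull.cpp:143: error: (-215:Assertion failed) total >= 0 && (depth == CV_32F || depth == CV_32S) in function 'convexHull'
```

```bash
python3 - <<'E'
from h import *
from workcell import get_state
a=np.load('top.npy');b=np.load('side.npy')
c1=cv2.resize(a[115:205,290:370],None,fx=5,fy=5,interpolation=2);c2=cv2.resize(b[150:220,215:300],(400,450),interpolation=2)
cv2.imwrite('pics/crop.png',np.hstack([c1,c2])[...,::-1])
s=get_state();q=s['orientation'];X=R.from_quat([q[1],q[2],q[3],q[0]]).as_matrix()
print(X.T@(np.array([.538,-.207,.16])-s['tcp_pos'])*100)
E
```

```text
[ 41.85160558 -17.81162836   5.88730349]
```

View pics/crop.png

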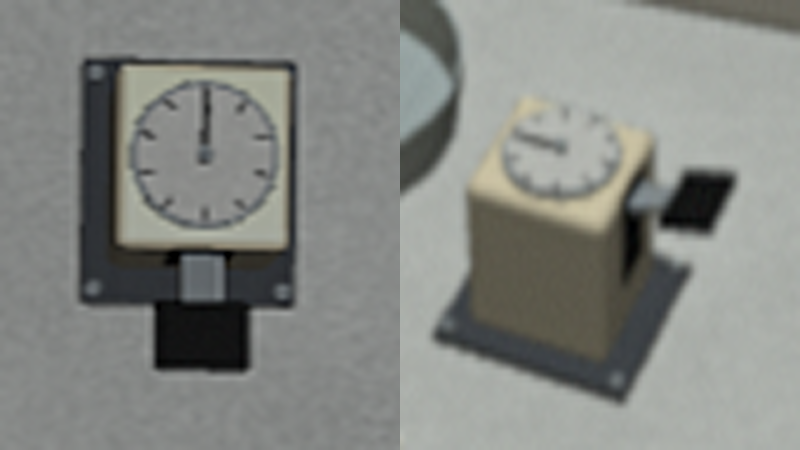

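```bash
python3 -m inch '[2.8,-1.2,0,0,2.8,-1.2,0,0,2.8,-1.2,0,0,2.8,-1.2,0,0,2.8,-1.2,0,0]' -1
```

```text
clock: 0.52
tcp_pos: [0.3262, -0.4216, 0.2188]
orientation: [-0.0, 0.981, 0.194, -0.0]
wrist_force: [0.3, 0.2, -0.0]
finger_gap: 0.0254
grip_force: 0.0
```

The crop confirms it: a cream case with a flat black pad centred at about (330.4,182.2) in the top view, its pointer on the long mark and its lever towards the robot.

```bash
python3 -m inch '[2.8,-1.2,0,0,2.8,-1.2,0,0,2.8,-1.2,0,0,2.8,-1.2,0,0,2.8,-1.2,0,0]' -1
python3 -m inch '[2.8,-1.2,0,0,2.8,-1.2,1,0,2.8,-1.2,1,0,2.8,-1.2,1,0,2.8,-1.2,1,0]' -1
python3 - <<'E'
from h import *
from workcell import get_state,eyes
ci=eyes.camera_info('wrist');a=eyes.read_camera('wrist');b=eyes.read_camera('side')
cv2.imwrite('pics/w.png',np.hstack([cv2.resize(a,(400,300)),cv2.resize(b[100:265,180:400],(400,300))])[...,::-1])
s=get_state();q=s['orientation'];X=R.from_quat([q[1],q[2],q[3],q[0]]).as_matrix()
print(s['tcp_pos'],X.T@(np.array([.538,-.208,.092])-s['tcp_pos'])*100,s['wrist_force'])
# where the wanted pad should appear in the wrist view
f=210/np.tan(np.radians(ci['fovy'])/2);o=ci['orientation'];p=R.from_quat([o[1],o[2],o[3],o[0]]).inv().apply(np.array([.538,-.208,.081])-ci['xyz'])
print('expect px',(f*p[0]/p[2]+ci['cx'])/1.4,(f*p[1]/p[2]+ci['cy'])/1.4)
E
```

```text
clock: 0.93
tcp_pos: [0.4329, -0.3126, 0.2189]
orientation: [-0.0, 0.981, 0.194, -0.0]
wrist_force: [-0.4, 0.1, 0.4]
finger_gap: 0.0001
grip_force: 0.0
clock: 1.35
tcp_pos: [0.5395, -0.2039, 0.1785]
orientation: [-0.0, 0.981, 0.194, -0.0]
wrist_force: [1.0, -0.5, -0.7]
finger_gap: -0.0
grip_force: 0.0
[ 0.5399252  -0.20154467  0.1767612 ] [-0.41500189  0.55096137  8.47482172] [ 0.09356465 -1.02275754 -0.68851524]
expect px 202.99523453091862 148.87537921982798
```

View pics/w.png

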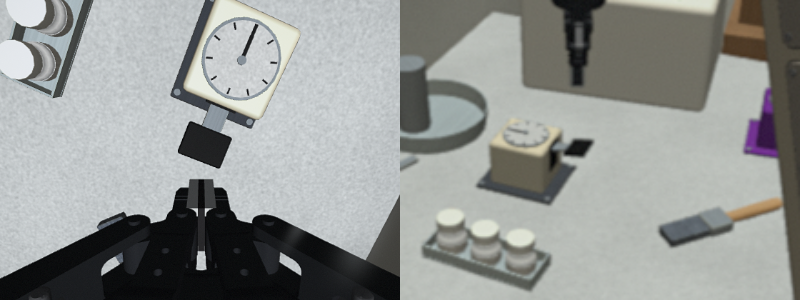

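The wrist view shows the pad at about (205,145), close to the expected (203,149). The shut fingers hover above it. Next I descend to just above the pad.

```bash
python3 -m inch '[-0.2,0.5,1.5,0,0,0,2,0,0,0,2,0,0,0,1.5,0,0,0,0.5,0]' 
python3 -m inch '[0,0,0.5,0,0,0,0.5,0,0,0,0.5,0,0,0,0.5,0,0,0,0,0]'
```

```text
clock: 1.87
tcp_pos: [0.5367, -0.2103, 0.1016]
orientation: [-0.001, 0.981, 0.194, -0.002]
wrist_force: [-0.0, 0.3, -0.4]
finger_gap: -0.0003
grip_force: 0.0
clock: 2.28
tcp_pos: [0.5386, -0.2106, 0.0838]
orientation: [-0.0, 0.981, 0.194, -0.0]
wrist_force: [-0.3, -0.3, -0.5]
finger_gap: 0.0002
grip_force: 0.0
```

```bash
python3 - <<'E'
from h import *
from workcell import get_state,eyes
a=eyes.read_camera('wrist');b=eyes.read_camera('side')
cv2.imwrite('pics/w2.png',np.hstack([cv2.resize(a,(400,300)),cv2.resize(b[130:232,200:336],(400,300))])[...,::-1])
s=get_state();print(s['tcp_pos'],s['wrist_force'])
E
```

```text
[ 0.53893663 -0.21071208  0.08445427] [ 0.27447618 -0.00571694  0.13489023]
```

View pics/w2.png

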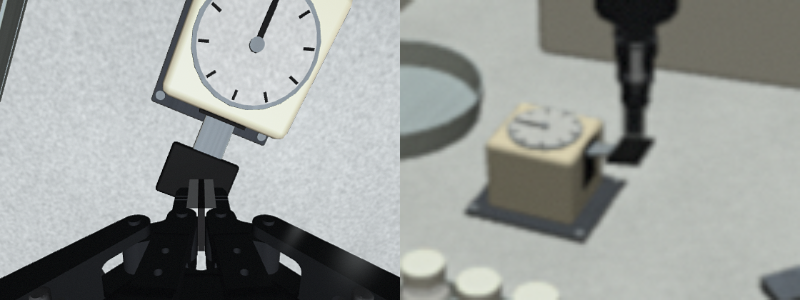

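The tips are over the pad, on its near half, and just about at contact. I shift about 5 mm towards the case and continue down gently.

```bash
python3 -m inch '[0.5,-0.1,-0.5,0,0,0,0,0,0,0,0.5,0,0,0,0.3,0,0,0,0,0]'
python3 -m inch '[0,0,0.3,0,0,0,0.3,0,0,0,0.2,0,0,0,0,0,0,0,0,0]'
```

```text
clock: 2.8
tcp_pos: [0.5426, -0.2075, 0.0804]
orientation: [-0.0, 0.981, 0.194, -0.001]
wrist_force: [-0.3, -0.0, 0.3]
finger_gap: 0.0001
grip_force: 0.0
clock: 3.22
tcp_pos: [0.5429, -0.2078, 0.073]
orientation: [-0.0, 0.981, 0.194, -0.0]
wrist_force: [-1.2, -0.1, 0.4]
finger_gap: -0.0003
grip_force: 0.0
```

```bash
python3 - <<'E'
from h import *
from workcell import get_state,eyes
a=eyes.read_camera('wrist');b=eyes.read_camera('side')
cv2.imwrite('pics/w3.png',np.hstack([cv2.resize(a,(400,300)),cv2.resize(b[130:232,200:336],(400,300))])[...,::-1])
s=get_state();print(s['tcp_pos'],s['wrist_force'],s['ft_torque'])
E
```

```text
[ 0.54315793 -0.20789677  0.07335522] [-0.23450255  1.06782942 -0.02061243] [ 0.01681319 -0.03586358  0.0002589 ]
```

View pics/w3.png

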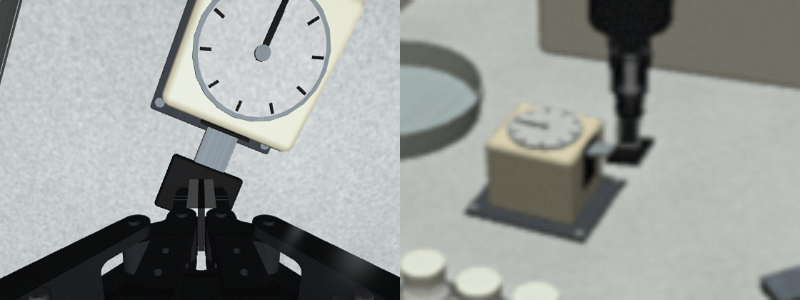

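The lever is still up: the pad is in the same place and the pointer is still on the long mark. The tips are over the pad's middle but not yet bearing on it, so I go on down by feel.

```bash
python3 -m inch '[0,0,0.2,0,0,0,0.2,0,0,0,0.2,0,0,0,0,0,0,0,0,0]'
python3 -m inch '[0,0,0.2,0,0,0,0.2,0,0,0,0,0,0,0,0,0,0,0,0,0]'
```

```text
clock: 3.73
tcp_pos: [0.543, -0.208, 0.0674]
orientation: [0.0, 0.981, 0.194, -0.0]
wrist_force: [-1.4, -0.0, 1.7]
finger_gap: -0.0
grip_force: 1.2
clock: 4.15
tcp_pos: [0.543, -0.2079, 0.0633]
orientation: [0.0, 0.981, 0.194, -0.0]
wrist_force: [-1.9, 0.1, 2.8]
finger_gap: 0.0003
grip_force: 1.4
```

```bash
python3 -m inch '[0,0,0.2,0,0,0,0.2,0,0,0,0.2,0,0,0,0.2,0,0,0,0,0]'
python3 - <<'E'
from h import *
from workcell import get_state,eyes
a=eyes.read_camera('wrist');b=eyes.read_camera('side')
cv2.imwrite('pics/w4.png',np.hstack([cv2.resize(a,(400,300)),cv2.resize(b[130:232,200:336],(400,300))])[...,::-1])
s=get_state();print(s['tcp_pos'],s['wrist_force'],s['ft_torque'])
E
```

```text
clock: 4.57
tcp_pos: [0.5426, -0.2079, 0.0548]
orientation: [-0.0, 0.981, 0.194, -0.0]
wrist_force: [-3.8, -1.2, 4.4]
finger_gap: 0.0002
grip_force: 2.4
[ 0.54280374 -0.20782413  0.05509233] [-3.42050616 -1.98867478  4.35188185] [-0.22809085  0.75082783  0.02514427]
```

View pics/w4.png

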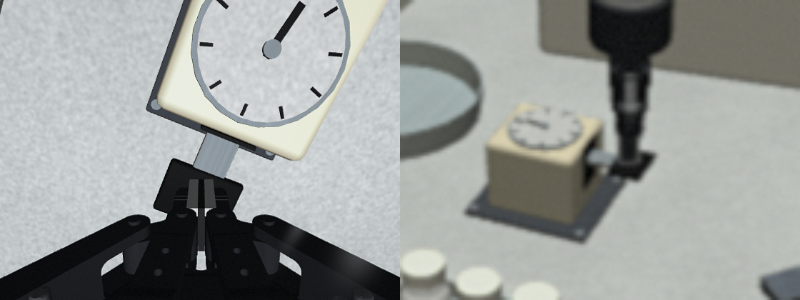

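The press is working: the pad has sunk and the pointer has turned part of a mark. I carry on to the stop.

```bash
python3 -m inch '[0,0,0.3,0,0,0,0.3,0,0,0,0.3,0,0,0,0.3,0,0,0,0,0]'
python3 -m inch '[0,0,0.2,0,0,0,0.2,0,0,0,0,0,0,0,0,0,0,0,0,0]'
```

```text
clock: 5.08
tcp_pos: [0.5435, -0.2078, 0.0433]
orientation: [0.0, 0.981, 0.194, 0.0]
wrist_force: [-2.7, -0.6, 7.5]
finger_gap: -0.0002
grip_force: 3.5
clock: 5.5
tcp_pos: [0.5438, -0.2079, 0.0405]
orientation: [0.0, 0.981, 0.194, 0.001]
wrist_force: [-4.5, -0.7, 9.7]
finger_gap: -0.0001
grip_force: 5.6
```

```bash
python3 -m inch '[0,0,0.2,0,0,0,0.1,0,0,0,0,0,0,0,0,0,0,0,0,0]'
```

```text
clock: 5.92
tcp_pos: [0.5439, -0.208, 0.04]
orientation: [0.001, 0.981, 0.194, 0.001]
wrist_force: [-10.8, 2.3, 27.3]
finger_gap: -0.0003
grip_force: 14.0
```

The force jumps to 27 N at TCP z of about 0.040, so the lever is on its hard stop. I lift clear (about 4.5 cm) and check the dial.

```bash
python3 -m inch '[0,0,-1,0,0,0,-1,0,0,0,-1.5,0,0,0,-1,0,0,0,0,0]'
cat > dial.py <<'E'
from h import *
from workcell import get_state,eyes
ct=eyes.camera_info('top');a=eyes.read_camera('top');w=eyes.read_camera('wrist');t0=np.load('top.npy')
cv2.imwrite('pics/d%d.png'%int(get_state()['clock']*100),np.hstack([cv2.resize(a[115:205,290:370],(400,450),interpolation=2),cv2.resize(w,(400,450))])[...,::-1])
for n,im in(('start',t0),('now',a)):
    p=im[115:175,300:360].min(2).astype(float); c=np.array([331.2-300,146-115]); yy,xx=np.mgrid[:60,:60]
    r=np.hypot(xx-c[0],yy-c[1]); m=(r>3)&(r<9.5); wt=np.clip(120-p,0,None)*m
    print(n,'pointer',np.arctan2((wt*(xx-c[0])).sum(),-(wt*(yy-c[1])).sum()),wt.sum())
print(get_state()['tcp_pos'],get_state()['wrist_force'])
E
python3 dial.py; ls pics
```

```text
clock: 6.33
tcp_pos: [0.5451, -0.2084, 0.0834]
orientation: [0.001, 0.981, 0.194, 0.002]
wrist_force: [0.1, -0.5, -0.5]
finger_gap: 0.0001
grip_force: 0.0
start pointer -0.09767588445816346 613.0
now pointer -0.9674007163165853 4365.0
[ 0.54350765 -0.20774671  0.08111941] [0.04070476 0.84576477 0.06093638]
crop.png
d643.png
side.png
top.png
w.png
w2.png
w3.png
w4.png
```

View pics/d643.png

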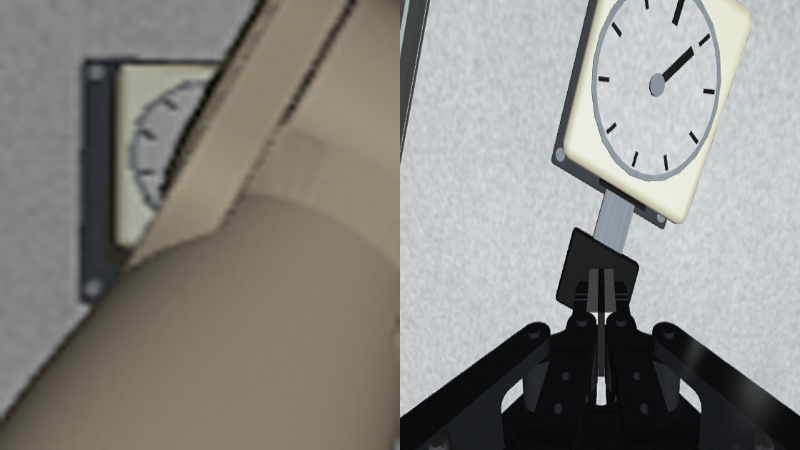

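In the wrist view the pointer is exactly on the first mark after the long one, and the paddle is up. I repeat the same stroke for press two, lift, and then do press three.

```bash
python3 -m inch '[0,0,1,0,0,0,0.6,0,0,0,0.6,0,0,0,0.6,0,0,0,0.5,0]'
python3 -m inch '[0,0,0.4,0,0,0,0.4,0,0,0,0.2,0,0,0,0.2,0,0,0,0,0]'
python3 -m inch '[0,0,-1,0,0,0,-1,0,0,0,-1.5,0,0,0,-1,0,0,0,0,0]'
python3 -m inch '[0,0,0,0,0,0,0,0,0,0,0,0,0,0,0,0,0,0,0,0]'
```

```text
clock: 6.85
tcp_pos: [0.5418, -0.2079, 0.0471]
orientation: [-0.0, 0.981, 0.194, -0.001]
wrist_force: [-3.6, -2.2, 7.3]
finger_gap: 0.0
grip_force: 3.6
clock: 7.27
tcp_pos: [0.5426, -0.2081, 0.0396]
orientation: [0.001, 0.981, 0.194, 0.0]
wrist_force: [-11.6, 2.0, 31.6]
finger_gap: -0.0001
grip_force: 16.2
clock: 7.68
tcp_pos: [0.5442, -0.2082, 0.0827]
orientation: [0.001, 0.981, 0.194, 0.001]
wrist_force: [0.3, 1.0, 1.0]
finger_gap: 0.0
grip_force: 0.0
clock: 8.1
tcp_pos: [0.5427, -0.2076, 0.0805]
orientation: [-0.0, 0.981, 0.194, -0.001]
wrist_force: [0.0, -0.1, 0.1]
finger_gap: -0.0003
grip_force: 0.0
```

Press two reached the stop at 31.6 N and the paddle was released fully. Now press three.

```bash
python3 -m inch '[0,0,1,0,0,0,0.6,0,0,0,0.6,0,0,0,0.6,0,0,0,0.5,0]'
python3 -m inch '[0,0,0.4,0,0,0,0.4,0,0,0,0.2,0,0,0,0.1,0,0,0,0,0]'
python3 -m inch '[0,0,-1,0,0,0,-1,0,0,0,-1.5,0,0,0,-1,0,0,0,0,0]'
python3 dial.py; ls -t pics | head -1
```

```text
clock: 8.52
tcp_pos: [0.5422, -0.2081, 0.0477]
orientation: [0.0, 0.981, 0.194, -0.001]
wrist_force: [-4.2, -0.4, 6.2]
finger_gap: 0.0002
grip_force: 3.6
clock: 8.93
tcp_pos: [0.5429, -0.2083, 0.0399]
orientation: [0.001, 0.981, 0.194, 0.0]
wrist_force: [-9.8, 1.6, 22.8]
finger_gap: -0.0
grip_force: 12.0
clock: 9.35
tcp_pos: [0.5445, -0.2083, 0.0841]
orientation: [0.001, 0.981, 0.194, 0.001]
wrist_force: [-0.8, -0.5, 0.3]
finger_gap: -0.0002
grip_force: 0.0
start pointer -0.09767588445816346 613.0
now pointer -0.9689815264255615 4293.0
[ 0.54319753 -0.20771249  0.08196261] [-0.24418775  0.65786529 -0.12389037]
d944.png
```

View pics/d944.png

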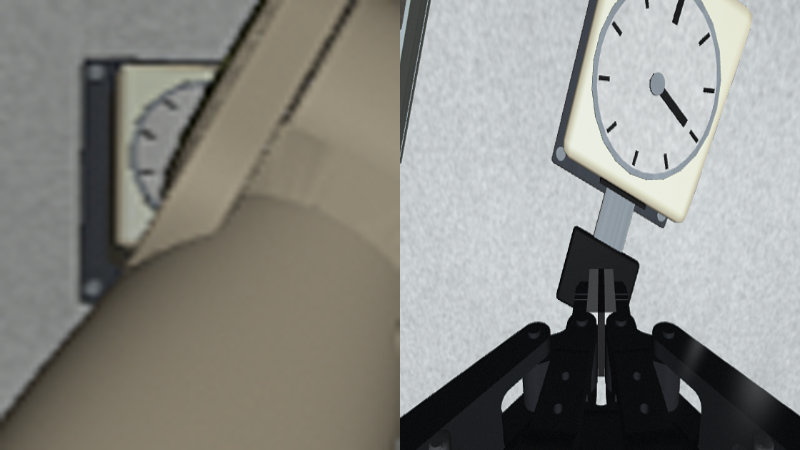

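```bash
python3 -m inch '[0,0,-1.5,0,0,0,-2,0,0,0,-2,0,0,0,-1.5,0,0,0,0,0]'
```

```text
clock: 9.87
tcp_pos: [0.5444, -0.2084, 0.1542]
orientation: [0.001, 0.981, 0.194, 0.001]
wrist_force: [0.4, -0.4, 0.3]
finger_gap: -0.0001
grip_force: 0.0
```

The pointer now lies on the third mark after the long one (wrist view about (690,125)), the paddle is up, and the tool is clear.

```bash
python3 -c "
from workcell import env
print(env.hand_in())"
```

```text
the job is handed in; nothing more can be done
None
```

I pressed the paddle counter fully down three times, letting it spring back up each time; its dial reads exactly three marks on, the paddle is up, the ball-lever counter was left alone, and the job is handed in.

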